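# Put the reaction blocks back on their own stations

## Task

In the fume hood the three aluminium reaction blocks are standing on each other's stations. Put each, upright and well centred, on the station of its own outline: the square block on the square lab jack, the round block on the round stirrer and the long block on the long heat sink, lying along it. Use the empty cork pad to park a block on the way (it must be empty again at the end), never set a block down on the bare bench, and leave the flask, jar and beaker standing where they are.

Things in the scene. Friction and masses are not known exactly. Their poses are not given: they have to be found in the camera images.
- square_mid (a point): Square reaction block: bare aluminium, 50 x 50 mm, 45 mm high, one 26 mm bore in its top, about 0.27 kg, loose. The point is its centre, half-way up (22.5 mm above its underside); x and y run along its sides, z up. It starts on one of the two wrong stations.
- round_mid (a point): Round reaction block: bare aluminium cylinder, 54 mm diameter, 45 mm high, one 26 mm bore in its top, about 0.25 kg, loose. The point is its centre, half-way up (22.5 mm above its underside), z up. It starts on one of the two wrong stations.
- long_mid (a point): Long reaction block: bare aluminium, 86 mm along its x, 34 mm along its y, 45 mm high, a row of three 18 mm bores in its top, about 0.28 kg, loose. The point is its centre, half-way up (22.5 mm above its underside), z up. It starts on one of the two wrong stations.
- jack_top (a point): Lab jack, the square block's station: small scissor jack with flat blue square plates, 100 x 100 mm, top 60 mm above the bench, fixed; a small black knob sticks out 14 mm beyond its -y side, below the top plate. The point is the centre of the top face; x and y run along its sides, z up.
- stirrer_top (a point): Magnetic stirrer, the round block's station: round grey body 112 mm in diameter with a flat white round top 106 mm in diameter, 48 mm above the bench, fixed; a small black knob is on its -x side. The point is the centre of the top face, z up.
- heatsink_top (a point): Lamp heat sink, the long block's station: finned, with a flat oblong top plate 140 mm along its x and 74 mm along its y, 54 mm above the bench, fixed. The point is the centre of the top face, z up. The long block must lie with its length along this x, either way round.
- cork_top (a point): Free spot: empty six-sided cork pad, about 130 mm across its corners, 20 mm thick, fixed. The point is the centre of its top face, z up.
- flask_mid (a point): Bystander: small conical glass flask with a black stopper, 66 mm in diameter at the foot, 98 mm high, loose on the bench. The point is on its axis 45 mm above its underside.
- jar_mid (a point): Bystander: amber glass jar with a black cap, 52 mm in diameter, 75 mm high, loose on the bench. The point is its centre, 37.5 mm above its underside.
- beaker_mid (a point): Bystander: small empty glass beaker, 54 mm across the rim, 60 mm high, loose on the bench. The point is its centre, 30 mm above its underside.
Mind the look-alikes: they are no part of the job. What is shaped like the part that bears round_mid but blue or purple is not meant.

How it is judged:
On the way:
1. one of the blocks has been set down on the cork pad and released (((horizontal distance between square_mid and cork_top below 0.04 m and height (world z) of square_mid between 0.0375 and 0.0475 m and angle between square_mid's own z axis and vertical below 0.1 rad and linear speed of block_square below 0.02 m/s and contact force between the fingers and block_square below 0.1 N) or (horizontal distance between round_mid and cork_top below 0.04 m and height (world z) of round_mid between 0.0375 and 0.0475 m and angle between round_mid's own z axis and vertical below 0.1 rad and linear speed of block_round below 0.02 m/s and contact force between the fingers and block_round below 0.1 N) or (horizontal distance between long_mid and cork_top below 0.04 m and height (world z) of long_mid between 0.0375 and 0.0475 m and angle between long_mid's own z axis and vertical below 0.1 rad and linear speed of block_long below 0.02 m/s and contact force between the fingers and block_long below 0.1 N))), for 0.2 s.
At the end, for the whole second after the job is handed in: Square block on the lab jack, round on the stirrer, long on the heat sink: each within 15 mm of the centre of the top, upright, released and at rest, the long one within 0.25 rad of the heat sink's length (horizontal distance between square_mid and jack_top below 0.015 m and height (world z) of square_mid between 0.0775 and 0.0875 m and angle between each of square_mid, round_mid, long_mid's own z axis and vertical below 0.1 rad and linear speed of each of block_square, block_round, block_long below 0.02 m/s and contact force between the fingers and block_square below 0.1 N and horizontal distance between round_mid and stirrer_top below 0.015 m and height (world z) of round_mid between 0.0655 and 0.0755 m and contact force between the fingers and block_round below 0.1 N and horizontal distance between long_mid and heatsink_top below 0.015 m and height (world z) of long_mid between 0.0715 and 0.0815 m and contact force between the fingers and block_long below 0.1 N and angle between the x axis of long_mid and the x axis of heatsink_top, either way round below 0.25 rad); the robot touches nothing.
It fails at once if a block is set down on, or falls to, the bare bench (height (world z) of any of square_mid, round_mid, long_mid below 0.032 m).
It fails at once if the flask is knocked over or shifted by more than 25 mm (angle between flask_mid's own z axis and vertical above 0.5 rad or distance of flask_mid from where it was at the start of the episode above 0.025 m).
It fails at once if the jar is knocked over or shifted by more than 25 mm (angle between jar_mid's own z axis and vertical above 0.5 rad or distance of jar_mid from where it was at the start of the episode above 0.025 m).
It fails at once if the beaker is knocked over or shifted by more than 25 mm (angle between beaker_mid's own z axis and vertical above 0.5 rad or distance of beaker_mid from where it was at the start of the episode above 0.025 m).
It also fails if it takes over 118 s, if anything falls off the work surface, if the arm or the gripper's body presses on something with over 40 N, if the wrist force passes 120 N, or if a joint passes its speed limit or range.

## Robot

A 6-joint arm with a two-finger parallel gripper is mounted at the origin on the work surface. World frame = base frame: x ahead of the robot, y to its left, z up, the work surface at z = 0. Lengths are in m, angles in rad, forces in N, time in s.
With the tool pointing down it reaches from about 0.3 to 1 m from the base axis. Payload 5.1 kg.
Tool frame: the origin (TCP) lies at the very end of the fingers, on their centre line; the grasp point (between the pads) lies 19 mm behind it (arm.grip_point_offset is the distance from the TCP to the grasp point, in m); z points along the fingers, x is the direction in which the jaws open and shut, and the axes are right-handed (so a half turn about z gives the same grasp; the last joint's range is limited). The gripper opens to 95 mm and grips with 3 to 60 N. Pads are 20 mm wide; open, the fingers measure 119 mm over their backs; the gripper's body (75 mm by 180 mm) begins 59 mm behind the grasp point.
Start: joints at [1.076, 0.124, 1.65, -0, 1.367, -0.083], TCP at [0.26, 0.596, 0.215] pointing down, gripper open.
Joint ranges: [-2.61, 2.61], [-1.02, 2.33], [0.03, 2.71], [-1.35, 4.49], [0.32, 2.68], [-2.91, 2.91]. Speed limits (rad/s): [2.57, 2.57, 3.14, 3.14, 3.14, 3.14].

## Interface

Orientations are given as a unit quaternion [x, y, z, w].
In Python, from plant import sensors, optics, order, arm gives the robot as it stands.
- The arm moves only by the tool carry_out, never from a script. Its argument "steps" is a list of rows, each an object of numbers: "dx", "dy", "dz": the shift along the tool's x, y, z normalised to -1 to 1, where 1 is 20 mm; "roll": the turn about the tool's z normalised to -1 to 1, where 1 is 5 degrees; "hand": the gripper's target within -1 to 1 (shut at 1, half-way at 0, fully open at -1). In form: [{"dx": .., "dy": .., "dz": .., "roll": .., "hand": ..}, ...]. A call has 1 to 12 rows; each row shifts and turns the commanded pose from where the row before left it, along the tool's axes as they then stand; what a row does not reach is not made up. A row lasts 1/12 s, in which the tool goes at most 41.7 mm and 7.16 degrees, less where a joint would pass 70% of its speed; a pose out of reach is approached as far as the arm can. A call with a number of a shift or a turn outside -1 to 1 is refused whole. A call with a gripper value outside its range is refused whole. The fingers move at their own pace and stop on an object; "grip_force" is the grip in N (left out, the last holds). Time passes only in rows, so rows that do not move let the fingers close. It gives the time, the measured TCP pose, the force and the opening at its end, in the units of the state.
- sensors.read_state(): the state, without advancing time (a new reading comes with each control period).
- optics.capture(name): name is "scene" or "top"; returns a dict with "img" (384x512x3 uint8, blue, green, red), "camera_matrix" (3x3 intrinsics, pixels), "k1" (the pictures are not rectified: a ray, as slopes to the right and down, at radius r is drawn at 1 + k1 r^2 times it, then the intrinsics apply), "R" (3x3) and "t" (3): a world point X has camera coordinates R X + t. Camera axes: x right, y down, z forward; pixel columns grow to the right and rows downward; lengths in m; the calibration is good to about 2 mm. A picture is of the moment at which its call begins. There is no depth.
- order.hand_in(): hands the job in, once; it reports no verdict.
The state is a dict: "clock": time; "joint_pos": joint angles; "joint_velocities": joint speeds; "joint_torque": joint torques, N m; "position": TCP position; "orientation": TCP orientation; "contact_force": force on the tool from outside, world axes, zero at the start; "wrist_torque": the same for the moment, N m; "grip_width": finger opening in m.
Only numpy, scipy, OpenCV 4.12 (cv2) and the standard library are available. Lean on these libraries where they do the work, as an engineer would, in place of code of your own. Each camera call takes 0.05 s, during which the arm holds its last target. There are 200 camera calls.

## Working session

There is one attempt and no reset: what is moved stays moved. The work goes in short steps, Python scripts to look and compute and a tool call to move; the robot and the scene stay as the last step left them, time stands still between calls to the robot, and variables do not carry over. Pictures are saved under pics/ and viewed, about 12 in all and at most 16, crops included, and the job is handed in when it is done.

Besides the shell and the picture viewer there is one more tool, called after ">>>" as a command line: name --argument value ..., lists and objects as JSON in quotes. carry_out: Moves the arm, as the interface text tells. Its arguments: {"type":"object","properties":{"steps":{"type":"array"},"grip_force":{"type":"number"}},"required":["steps"]}

```bash
mkdir -p pics
cat > h.py <<'E'
import numpy as np,cv2,json
from plant import sensors,optics,order,arm
def cap(n,f=None):
    c=optics.capture(n)
    if f: cv2.imwrite('pics/'+f,c['img'])
    np.savez(''+n+'.npz',**{k:np.array(v) for k,v in c.items()})
    return c
def load(n): return dict(np.load(''+n+'.npz'))
def px2w(c,u,v,z):
    K=np.array(c['camera_matrix']);d=np.array([c['k1'],0,0,0,0],float)
    p=cv2.undistortPoints(np.array([[[u,v]]],float),K,d)[0,0]
    R=np.array(c['R']);t=np.array(c['t']).ravel()
    o=-R.T@t; r=R.T@np.array([p[0],p[1],1]); return o+r*(z-o[2])/r[2]
def w2px(c,X):
    return cv2.projectPoints(np.array(X,float).reshape(-1,1,3),cv2.Rodrigues(np.array(c['R']))[0],np.array(c['t'],float),np.array(c['camera_matrix']),np.array([c['k1'],0,0,0,0],float))[0][:,0]
E
python3 - <<'E'
from h import *
a=cap('scene','s0.png');b=cap('top','t0.png')
for c in(a,b): print(-np.array(c['R']).T@np.array(c['t']).ravel(),np.array(c['camera_matrix']).tolist(),c['k1'])
s=sensors.read_state();print(s['position'],s['orientation'],s['grip_width'],s['clock'])
cv2.imwrite('pics/t0b.png',cv2.resize(b['img'],(800,600),interpolation=cv2.INTER_CUBIC))
E
```

```text
[ 1.28598188 -0.52642034  1.3237881 ] [[488.15241914887656, 0.0, 256.3839142115141], [0.0, 488.15241914887656, 198.3756906348027], [0.0, 0.0, 1.0]] -0.035879313747785746
[ 0.40513615 -0.0413099   1.20253904] [[477.2498925761346, 0.0, 254.70933092923204], [0.0, 477.2498925761346, 197.53401415375282], [0.0, 0.0, 1.0]] -0.09450093916927527
[0.2599491  0.59512402 0.21353063] [ 8.36747600e-01  5.47587971e-01 -8.16802417e-04  4.48391994e-04] 0.09498713084986704 0.1
```

View pics/s0.png

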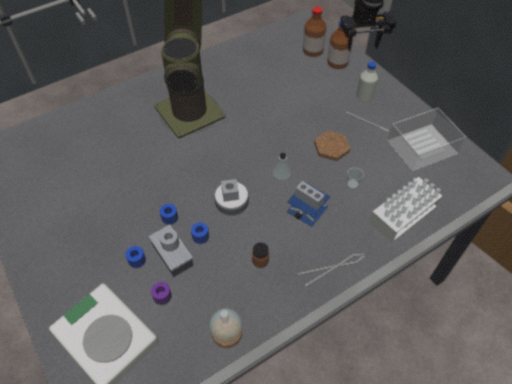

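View pics/t0b.png

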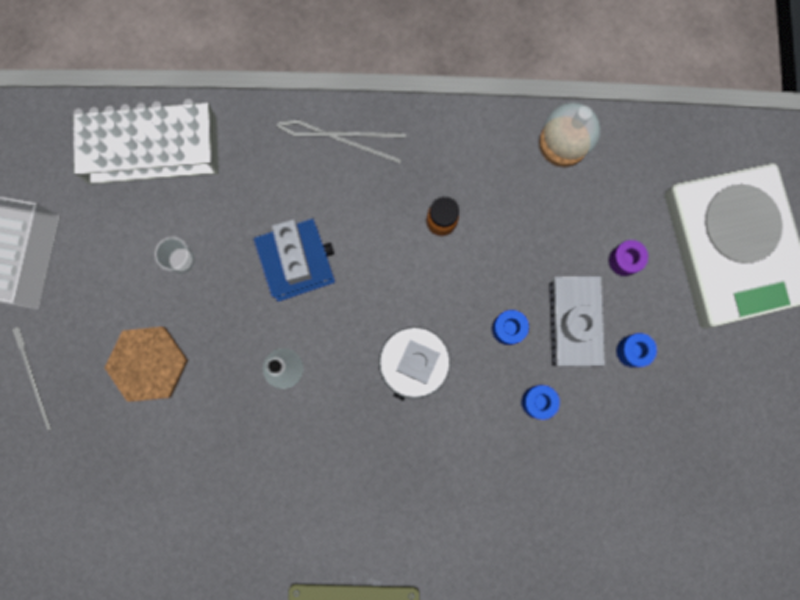

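The long block is on the jack (295,255 in the enlarged top view), the square one on the stirrer (415,362), and the round one on the heat sink (580,322). The empty cork is at (147,364). The blue and purple rings are the look-alikes. I'll zoom in on the four stations.

```bash
cat > crop.py <<'E'
from h import *
def comp(img,org,f,w=80,h=60,s=5):
    o=[]
    for (x,y) in org:
        p=cv2.resize(img[y:y+h,x:x+w],None,fx=s,fy=s,interpolation=cv2.INTER_CUBIC)
        for i in range(0,w,10): cv2.putText(p,str(x+i),(i*s,8),0,.3,(0,255,255),1); cv2.line(p,(i*s,10),(i*s,14),(0,255,255),1)
        for j in range(0,h,10): cv2.putText(p,str(y+j),(0,j*s+4),0,.3,(0,255,255),1)
        o.append(p)
    cv2.imwrite('pics/'+f,np.vstack([np.hstack(o[:2]),np.hstack(o[2:])]))
E
python3 - <<'E'
from crop import *
comp(load('top')['img'],[(150,135),(225,202),(330,173),(55,203)],'c0.png')
E
```

```text
(no output)
```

View pics/c0.png

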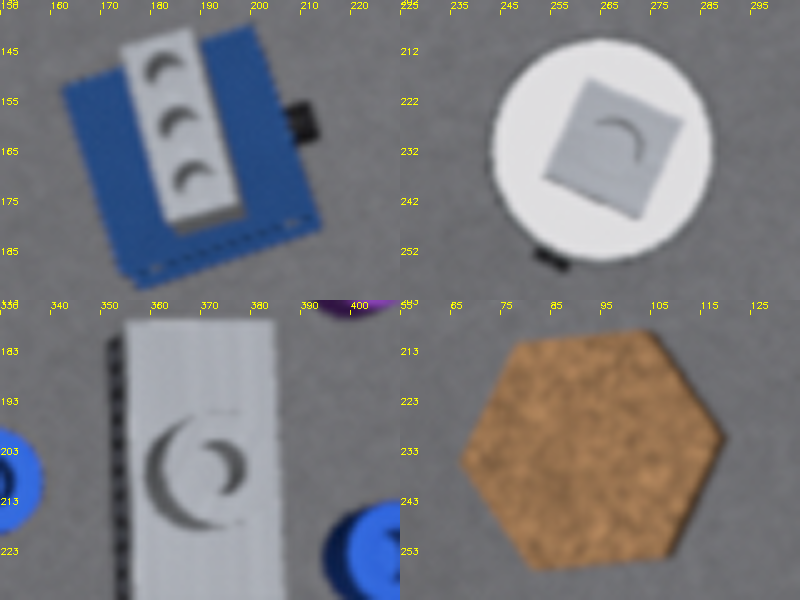

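```bash
cat > m.py <<'E'
from h import *
c=load('top')
def W(org,pts,z): return np.array([px2w(c,org[0]+p[0]/5-.4,org[1]+p[1]/5-.4,z) for p in pts])
def rep(n,w):
    print(n,'ctr',w[:,:2].mean(0).round(4),'sides mm',(np.linalg.norm(w-np.roll(w,-1,0),axis=1)*1e3).round(1),'dir',[round(float(np.degrees(np.arctan2(*(b-a)[1::-1]))),1) for a,b in zip(w,np.roll(w,-1,0))])
if __name__=='__main__':
    J=(150,135);S=(145,202);H=(330,113);C=(-25,143)
    rep('jack',W(J,[(63,87),(250,26),(322,222),(128,278)],.06))
    rep('long',W(J,[(121,47),(192,28),(245,206),(166,222)],.105))
    rep('square',W(S,[(588,78),(684,121),(640,218),(543,177)],.093))
    print('stir',W(S,[(602.5,150),(492,150),(713,150)],.048))
    rep('heat',np.array([px2w(c,u/1.5625-.2,v/1.5625-.2,.054) for u,v in[(555,277),(602,276),(605,366),(557,366)]]))
    rep('heat edges',W(H,[(126,330),(275,330),(286,590),(135,590)],.054))
    print('round',W(H,[(219,468)],.099))
    rep('cork',W(C,[(515,345),(652,330),(722,437),(670,556),(535,570),(460,460)],.02))
    t=lambda u,v,z:px2w(c,u/1.5625,v/1.5625,z)[:2].round(3)
    print('flask',t(275,366,.098),'jar',t(444,211,.075),'beaker',t(172,252,.06),'rings',t(511,327,.03),t(541,402,.03),t(637,350,.03),t(629,257,.03))
E
sed -i 's/H=(330,113)/H=(330,113)/' m.py; python3 m.py
```

```text
jack ctr [0.6091 0.1069] sides mm [ 95.8 103.4  97.4  99.7] dir [-70.1, -158.1, 107.8, 21.2]
long ctr [0.6139 0.1061] sides mm [34.4 88.5 37.4 86.1] dir [-73.2, -161.4, 103.1, 16.7]
square ctr [ 0.4524 -0.0885] sides mm [49.  49.5 48.8 50.6] dir [-112.7, 156.7, 68.5, -23.1]
stir [[ 0.45339521 -0.08500098  0.048     ]
 [ 0.45205567 -0.03160436  0.048     ]
 [ 0.45470418 -0.1385134   0.048     ]]
heat ctr [ 0.5235 -0.3419] sides mm [ 75.2 141.7  75.8 139.5] dir [-87.1, -178.4, 91.2, 1.4]
heat edges ctr [ 0.5254 -0.3416] sides mm [ 74.4 127.9  74.5 127.4] dir [-88.3, -177.9, 91.3, 2.1]
round [[ 0.51668912 -0.33607828  0.099     ]]
cork ctr [0.4407 0.3419] sides mm [69.9 64.8 63.9 68.2 67.4 63.2] dir [-82.2, -143.8, 158.9, 97.7, 37.8, -22.8]
flask [0.44  0.123] jar [ 0.687 -0.125] beaker [0.614 0.297] rings [ 0.513 -0.238] [ 0.396 -0.287] [ 0.481 -0.442] [ 0.632 -0.43 ]
```

```bash
cat > p.py <<'E'
from h import *
import sys
from scipy.spatial.transform import Rotation as Ro
def plan(x,y,z,yaw=None):
    s=sensors.read_state();R=Ro.from_quat(s['orientation']).as_matrix()
    a=np.degrees(np.arctan2(R[1,0],R[0,0]))
    r=0 if yaw is None else -((yaw-a+90)%180-90)
    R2=R@Ro.from_euler('z',r,degrees=True).as_matrix()
    d=R2.T@(np.array([x,y,z])-s['position'])
    print('pos',np.round(s['position'],4),'yaw',round(a,1),'tilt z',R[:,2].round(3),'w',round(s['grip_width'],4),'F',np.round(s['contact_force'],1),'t',s['clock'],'j6',round(s['joint_pos'][5],2))
    print('roll units',round(r/5,2),'then dx dy dz units',(d/.02).round(2))
plan(*map(float,sys.argv[1:]))
E
python3 p.py .614 .106 .2 107.5
```

```text
pos [0.2599 0.5951 0.2135] yaw 66.4 tilt z [-0.001 -0.002 -1.   ] w 0.095 F [ 0.1 -0.6 -0.3] t 0.1 j6 -0.08
roll units -8.22 then dx dy dz units [-28.65   9.53   0.7 ]
```

>>> carry_out --steps '[{"roll":-0.913,"hand":-1},{"roll":-0.913,"hand":-1},{"roll":-0.913,"hand":-1},{"roll":-0.913,"hand":-1},{"roll":-0.913,"hand":-1},{"roll":-0.913,"hand":-1},{"roll":-0.913,"hand":-1},{"roll":-0.913,"hand":-1},{"roll":-0.913,"hand":-1},{"dx":-0.9,"dy":0.3,"hand":-1},{"dx":-1,"dy":0.33,"hand":-1},{"dx":-1,"dy":0.33,"hand":-1}]' --grip_force 25

```text
invalid input
```

>>> carry_out --steps '[{"dx":-1,"dy":0.33,"hand":-1},{"dx":-1,"dy":0.33,"hand":-1},{"dx":-1,"dy":0.33,"hand":-1},{"dx":-1,"dy":0.33,"hand":-1},{"dx":-1,"dy":0.33,"hand":-1},{"dx":-1,"dy":0.33,"hand":-1},{"dx":-1,"dy":0.33,"hand":-1},{"dx":-1,"dy":0.33,"hand":-1},{"dx":-1,"dy":0.33,"hand":-1},{"dx":-1,"dy":0.33,"hand":-1},{"dx":-1,"dy":0.33,"hand":-1},{"dx":-1,"dy":0.33,"hand":-1}]'

```text
invalid input
```

>>> carry_out --steps '[{"dx":-1,"dy":0.33,"hand":-1},{"dx":-1,"dy":0.33,"hand":-1},{"dx":-1,"dy":0.33,"hand":-1},{"dx":-1,"dy":0.33,"hand":-1},{"dx":-1,"dy":0.33,"hand":-1},{"dx":-1,"dy":0.33,"hand":-1},{"dx":-1,"dy":0.33,"hand":-1},{"dx":-1,"dy":0.33,"hand":-1},{"dx":-1,"dy":0.33,"hand":-1},{"dx":-1,"dy":0.33,"hand":-1},{"hand":-1},{"hand":-1}]'

```text
invalid input
```

```bash
python3 p.py .614 .106 .068 107.5
```

```text
pos [0.2599 0.5951 0.2135] yaw 66.4 tilt z [-0.001 -0.002 -1.   ] w 0.095 F [ 0.1 -0.6 -0.3] t 0.1 j6 -0.08
roll units -8.22 then dx dy dz units [-28.64   9.54   7.3 ]
```

>>> carry_out --steps '[{"dx":0,"dy":0,"dz":0,"roll":-0.913,"hand":-1},{"dx":0,"dy":0,"dz":0,"roll":-0.913,"hand":-1},{"dx":0,"dy":0,"dz":0,"roll":-0.913,"hand":-1},{"dx":0,"dy":0,"dz":0,"roll":-0.913,"hand":-1},{"dx":0,"dy":0,"dz":0,"roll":-0.913,"hand":-1},{"dx":0,"dy":0,"dz":0,"roll":-0.913,"hand":-1},{"dx":0,"dy":0,"dz":0,"roll":-0.913,"hand":-1},{"dx":0,"dy":0,"dz":0,"roll":-0.913,"hand":-1},{"dx":0,"dy":0,"dz":0,"roll":-0.913,"hand":-1}]' --grip_force 25

```text
clock: 0.85
position: [0.26, 0.5953, 0.2139]
orientation: [0.59, 0.808, -0.001, 0.0]
contact_force: [-0.1, -0.0, -0.3]
grip_width: 0.0953
```

>>> carry_out --steps '[{"dx":-1,"dy":0.33,"dz":0,"roll":0,"hand":-1},{"dx":-1,"dy":0.33,"dz":0,"roll":0,"hand":-1},{"dx":-1,"dy":0.33,"dz":0,"roll":0,"hand":-1},{"dx":-1,"dy":0.33,"dz":0,"roll":0,"hand":-1},{"dx":-1,"dy":0.33,"dz":0,"roll":0,"hand":-1},{"dx":-1,"dy":0.33,"dz":0,"roll":0,"hand":-1},{"dx":-1,"dy":0.33,"dz":0,"roll":0,"hand":-1},{"dx":-1,"dy":0.33,"dz":0,"roll":0,"hand":-1},{"dx":-1,"dy":0.33,"dz":0,"roll":0,"hand":-1},{"dx":-1,"dy":0.33,"dz":0,"roll":0,"hand":-1},{"dx":-1,"dy":0.33,"dz":0,"roll":0,"hand":-1},{"dx":-1,"dy":0.33,"dz":0,"roll":0,"hand":-1}]'

```text
clock: 1.85
position: [0.4081, 0.3894, 0.2141]
orientation: [0.591, 0.806, -0.0, -0.0]
contact_force: [-0.7, 0.3, 0.5]
grip_width: 0.0951
```

>>> carry_out --steps '[{"dx":-1,"dy":0.33,"dz":0,"roll":0,"hand":-1},{"dx":-1,"dy":0.33,"dz":0,"roll":0,"hand":-1},{"dx":-1,"dy":0.33,"dz":0,"roll":0,"hand":-1},{"dx":-1,"dy":0.33,"dz":0,"roll":0,"hand":-1},{"dx":-1,"dy":0.33,"dz":0,"roll":0,"hand":-1},{"dx":-1,"dy":0.33,"dz":0,"roll":0,"hand":-1},{"dx":-1,"dy":0.33,"dz":0,"roll":0,"hand":-1},{"dx":-1,"dy":0.33,"dz":0,"roll":0,"hand":-1},{"dx":-1,"dy":0.33,"dz":0,"roll":0,"hand":-1},{"dx":-1,"dy":0.33,"dz":0,"roll":0,"hand":-1},{"dx":-1,"dy":0.33,"dz":0,"roll":0,"hand":-1},{"dx":-1,"dy":0.33,"dz":0,"roll":0,"hand":-1}]'

```text
clock: 2.85
position: [0.5557, 0.1844, 0.214]
orientation: [0.591, 0.806, -0.0, -0.0]
contact_force: [1.1, -0.7, -0.2]
grip_width: 0.095
```

>>> carry_out --steps '[{"dx":-1,"dy":0.33,"dz":0,"roll":0,"hand":-1},{"dx":-1,"dy":0.33,"dz":0,"roll":0,"hand":-1},{"dx":-1,"dy":0.33,"dz":0,"roll":0,"hand":-1},{"dx":-1,"dy":0.33,"dz":0,"roll":0,"hand":-1},{"dx":-0.64,"dy":0,"dz":0,"roll":0,"hand":-1},{"dx":0,"dy":0,"dz":0,"roll":0,"hand":-1},{"dx":0,"dy":0,"dz":0,"roll":0,"hand":-1},{"dx":0,"dy":0,"dz":0,"roll":0,"hand":-1}]'

```text
clock: 3.52
position: [0.608, 0.1055, 0.2144]
orientation: [0.591, 0.806, -0.0, -0.0]
contact_force: [-0.5, 0.2, -0.3]
grip_width: 0.0952
```

```bash
python3 p.py .614 .106 .068 107.5
```

```text
pos [0.608  0.1055 0.2144] yaw 107.5 tilt z [-0.001  0.    -1.   ] w 0.0952 F [-0.5  0.2 -0.3] t 3.5167 j6 -1.79
roll units 0.0 then dx dy dz units [-0.07  0.3   7.32]
```

>>> carry_out --steps '[{"dx":-0.07,"dy":0.3,"dz":0.9,"roll":0,"hand":-1},{"dx":0,"dy":0,"dz":0.9,"roll":0,"hand":-1},{"dx":0,"dy":0,"dz":0.9,"roll":0,"hand":-1},{"dx":0,"dy":0,"dz":0.9,"roll":0,"hand":-1},{"dx":0,"dy":0,"dz":0.9,"roll":0,"hand":-1},{"dx":0,"dy":0,"dz":0.9,"roll":0,"hand":-1},{"dx":0,"dy":0,"dz":0.8,"roll":0,"hand":-1},{"dx":0,"dy":0,"dz":0.6,"roll":0,"hand":-1},{"dx":0,"dy":0,"dz":0.5,"roll":0,"hand":-1},{"dx":0,"dy":0,"dz":0,"roll":0,"hand":-1},{"dx":0,"dy":0,"dz":0,"roll":0,"hand":-1}]'

```text
clock: 4.43
position: [0.6145, 0.1057, 0.0685]
orientation: [0.591, 0.807, -0.0, -0.0]
contact_force: [0.2, 0.3, 0.0]
grip_width: 0.0952
```

>>> carry_out --steps '[{"dx":0,"dy":0,"dz":0,"roll":0,"hand":0},{"dx":0,"dy":0,"dz":0,"roll":0,"hand":0},{"dx":0,"dy":0,"dz":0,"roll":0,"hand":0},{"dx":0,"dy":0,"dz":0,"roll":0,"hand":1},{"dx":0,"dy":0,"dz":0,"roll":0,"hand":1},{"dx":0,"dy":0,"dz":0,"roll":0,"hand":1},{"dx":0,"dy":0,"dz":0,"roll":0,"hand":1},{"dx":0,"dy":0,"dz":0,"roll":0,"hand":1},{"dx":0,"dy":0,"dz":0,"roll":0,"hand":1},{"dx":0,"dy":0,"dz":0,"roll":0,"hand":1},{"dx":0,"dy":0,"dz":0,"roll":0,"hand":1}]'

```text
clock: 5.35
position: [0.6146, 0.1055, 0.0686]
orientation: [0.591, 0.806, 0.0, -0.0]
contact_force: [0.2, 0.8, 0.2]
grip_width: 0.034
```

>>> carry_out --steps '[{"dx":0,"dy":0,"dz":-0.4,"roll":0,"hand":1},{"dx":0,"dy":0,"dz":-0.8,"roll":0,"hand":1},{"dx":0,"dy":0,"dz":-1,"roll":0,"hand":1},{"dx":0,"dy":0,"dz":-1,"roll":0,"hand":1},{"dx":0,"dy":0,"dz":-1,"roll":0,"hand":1},{"dx":0,"dy":0,"dz":-0.6,"roll":0,"hand":1},{"dx":0,"dy":0,"dz":-0.2,"roll":0,"hand":1},{"dx":0,"dy":0,"dz":0,"roll":0,"hand":1}]'

```text
clock: 6.02
position: [0.6153, 0.1053, 0.1698]
orientation: [0.591, 0.806, 0.001, 0.001]
contact_force: [-1.1, 0.3, -3.0]
grip_width: 0.0339
```

```bash
python3 p.py .441 .342 .0295; python3 -c "
from h import *
a=cap('scene');cv2.imwrite('pics/s1.png',cv2.resize(a['img'][130:290,160:400],None,fx=3,fy=3,interpolation=2))"
```

```text
pos [0.6153 0.1053 0.1698] yaw 107.5 tilt z [ 0.002  0.    -1.   ] w 0.0339 F [-1.1  0.3 -3. ] t 6.0167 j6 -1.79
roll units 0.0 then dx dy dz units [13.91 -4.77  7.  ]
```

View pics/s1.png

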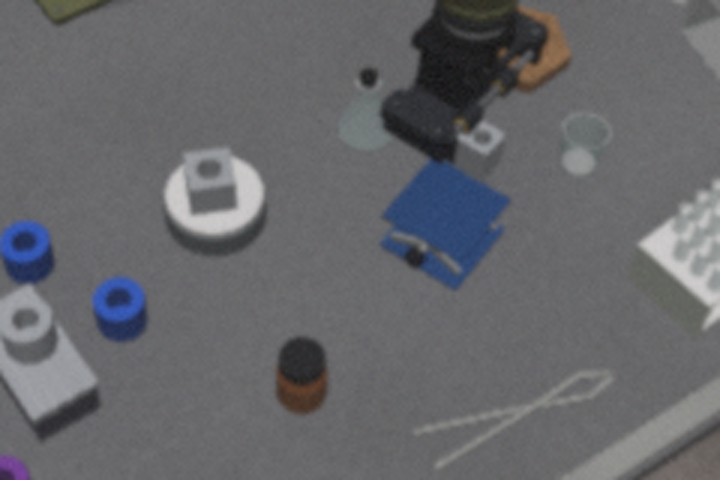

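The long block is clear of the jack and held level, with the bare blue plate below it around (445,215). Next I'll move it to the cork.

>>> carry_out --steps '[{"dx":0.5,"dy":-0.17,"dz":0,"roll":0,"hand":1},{"dx":1,"dy":-0.34,"dz":0,"roll":0,"hand":1},{"dx":1,"dy":-0.34,"dz":0,"roll":0,"hand":1},{"dx":1,"dy":-0.34,"dz":0,"roll":0,"hand":1},{"dx":1,"dy":-0.34,"dz":0,"roll":0,"hand":1},{"dx":1,"dy":-0.34,"dz":0,"roll":0,"hand":1},{"dx":1,"dy":-0.34,"dz":0,"roll":0,"hand":1},{"dx":1,"dy":-0.34,"dz":0,"roll":0,"hand":1},{"dx":1,"dy":-0.34,"dz":0,"roll":0,"hand":1},{"dx":1,"dy":-0.34,"dz":0,"roll":0,"hand":1},{"dx":1,"dy":-0.34,"dz":0,"roll":0,"hand":1},{"dx":1,"dy":-0.34,"dz":0,"roll":0,"hand":1}]'

```text
clock: 7.07
position: [0.4687, 0.3019, 0.1666]
orientation: [0.591, 0.806, -0.001, -0.001]
contact_force: [0.0, 0.4, -2.5]
grip_width: 0.0341
```

>>> carry_out --steps '[{"dx":1,"dy":-0.34,"dz":0,"roll":0,"hand":1},{"dx":1,"dy":-0.34,"dz":0,"roll":0,"hand":1},{"dx":0.4,"dy":-0.15,"dz":0,"roll":0,"hand":1},{"dx":0,"dy":0,"dz":0.5,"roll":0,"hand":1},{"dx":0,"dy":0,"dz":0.9,"roll":0,"hand":1},{"dx":0,"dy":0,"dz":0.9,"roll":0,"hand":1},{"dx":0,"dy":0,"dz":0.9,"roll":0,"hand":1},{"dx":0,"dy":0,"dz":0.9,"roll":0,"hand":1},{"dx":0,"dy":0,"dz":0.9,"roll":0,"hand":1},{"dx":0,"dy":0,"dz":0.7,"roll":0,"hand":1},{"dx":0,"dy":0,"dz":0.5,"roll":0,"hand":1},{"dx":0,"dy":0,"dz":0,"roll":0,"hand":1}]'

```text
clock: 8.07
position: [0.4387, 0.3398, 0.0407]
orientation: [0.592, 0.806, -0.003, -0.001]
contact_force: [-0.1, -0.2, -3.3]
grip_width: 0.0338
```

```bash
python3 p.py .441 .342 .029
```

```text
pos [0.4387 0.3398 0.0407] yaw 107.5 tilt z [-0.006 -0.004 -1.   ] w 0.0338 F [-0.1 -0.2 -3.3] t 8.0667 j6 -1.31
roll units 0.0 then dx dy dz units [0.07 0.15 0.58]
```

>>> carry_out --steps '[{"dx":0,"dy":0,"dz":0,"roll":0,"hand":1},{"dx":0,"dy":0,"dz":0.2,"roll":0,"hand":1},{"dx":0,"dy":0,"dz":0.2,"roll":0,"hand":1},{"dx":0,"dy":0,"dz":0,"roll":0,"hand":1},{"dx":0,"dy":0,"dz":0,"roll":0,"hand":1}]'

```text
clock: 8.48
position: [0.4409, 0.3421, 0.0369]
orientation: [0.591, 0.806, 0.0, 0.0]
contact_force: [0.3, -0.0, -2.5]
grip_width: 0.0337
```

>>> carry_out --steps '[{"dx":0,"dy":0,"dz":0.2,"roll":0,"hand":1},{"dx":0,"dy":0,"dz":0.2,"roll":0,"hand":1},{"dx":0,"dy":0,"dz":0,"roll":0,"hand":1},{"dx":0,"dy":0,"dz":0,"roll":0,"hand":1}]'

```text
clock: 8.82
position: [0.4408, 0.342, 0.0286]
orientation: [0.591, 0.806, -0.0, 0.0]
contact_force: [0.8, 0.4, -3.0]
grip_width: 0.0339
```

>>> carry_out --steps '[{"dx":0,"dy":0,"dz":0.06,"roll":0,"hand":1},{"dx":0,"dy":0,"dz":0,"roll":0,"hand":1},{"dx":0,"dy":0,"dz":0,"roll":0,"hand":1}]'

```text
clock: 9.07
position: [0.4408, 0.342, 0.0285]
orientation: [0.591, 0.806, -0.0, -0.0]
contact_force: [-3.9, -3.1, 5.9]
grip_width: 0.0336
```

Contact, so I'll release and lift.

>>> carry_out --steps '[{"dx":0,"dy":0,"dz":0,"roll":0,"hand":-1},{"dx":0,"dy":0,"dz":0,"roll":0,"hand":-1},{"dx":0,"dy":0,"dz":0,"roll":0,"hand":-1},{"dx":0,"dy":0,"dz":0,"roll":0,"hand":-1},{"dx":0,"dy":0,"dz":-0.5,"roll":0,"hand":-1},{"dx":0,"dy":0,"dz":-1,"roll":0,"hand":-1},{"dx":0,"dy":0,"dz":-1,"roll":0,"hand":-1},{"dx":0,"dy":0,"dz":-1,"roll":0,"hand":-1},{"dx":0,"dy":0,"dz":-1,"roll":0,"hand":-1},{"dx":0,"dy":0,"dz":-1,"roll":0,"hand":-1},{"dx":0,"dy":0,"dz":-1,"roll":0,"hand":-1},{"dx":0,"dy":0,"dz":-0.5,"roll":0,"hand":-1}]'

```text
clock: 10.07
position: [0.442, 0.3428, 0.1713]
orientation: [0.591, 0.806, 0.002, 0.001]
contact_force: [0.4, 0.8, 0.8]
grip_width: 0.0949
```

```bash
python3 p.py .4525 -.0885 .17 67
python3 - <<'E'
from crop import *
c=cap('top')
comp(c['img'],[(150,135),(225,202),(330,173),(55,203)],'c1.png')
E
```

```text
pos [0.442  0.3428 0.1713] yaw 107.5 tilt z [ 0.004  0.003 -1.   ] w 0.0949 F [0.4 0.8 0.8] t 10.0667 j6 -1.31
roll units 8.1 then dx dy dz units [-1.965e+01  8.910e+00  1.000e-02]
```

View pics/c1.png

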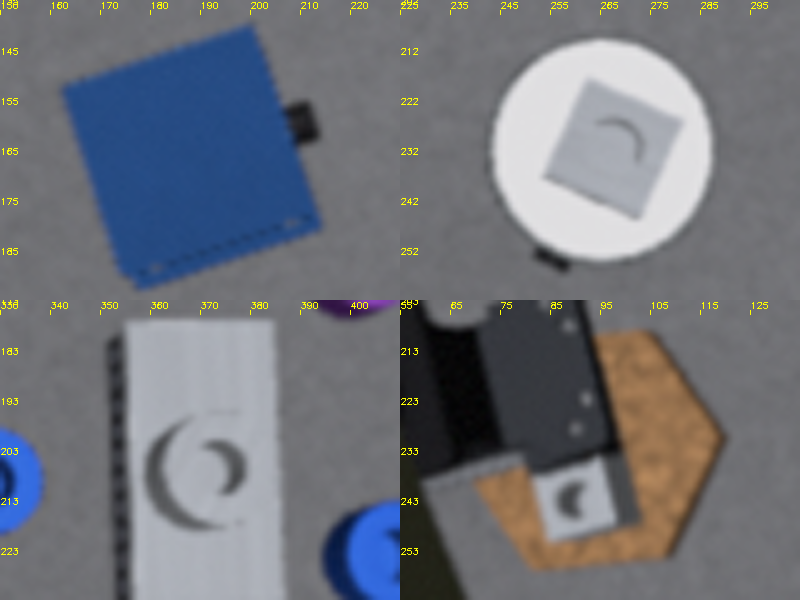

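The long block is standing on the cork at about (575,500) in the crop, and the jack is empty. The square is next.

>>> carry_out --steps '[{"dx":0,"dy":0,"dz":0,"roll":0.9,"hand":-1},{"dx":0,"dy":0,"dz":0,"roll":0.9,"hand":-1},{"dx":0,"dy":0,"dz":0,"roll":0.9,"hand":-1},{"dx":0,"dy":0,"dz":0,"roll":0.9,"hand":-1},{"dx":0,"dy":0,"dz":0,"roll":0.9,"hand":-1},{"dx":0,"dy":0,"dz":0,"roll":0.9,"hand":-1},{"dx":0,"dy":0,"dz":0,"roll":0.9,"hand":-1},{"dx":0,"dy":0,"dz":0,"roll":0.9,"hand":-1},{"dx":0,"dy":0,"dz":0,"roll":0.9,"hand":-1}]'

```text
clock: 10.87
position: [0.4403, 0.3417, 0.1663]
orientation: [0.835, 0.55, -0.001, -0.0]
contact_force: [0.0, -1.0, -0.4]
grip_width: 0.0948
```

>>> carry_out --steps '[{"dx":-0.98,"dy":0.445,"dz":0,"roll":0,"hand":-1},{"dx":-0.98,"dy":0.445,"dz":0,"roll":0,"hand":-1},{"dx":-0.98,"dy":0.445,"dz":0,"roll":0,"hand":-1},{"dx":-0.98,"dy":0.445,"dz":0,"roll":0,"hand":-1},{"dx":-0.98,"dy":0.445,"dz":0,"roll":0,"hand":-1},{"dx":-0.98,"dy":0.445,"dz":0,"roll":0,"hand":-1},{"dx":-0.98,"dy":0.445,"dz":0,"roll":0,"hand":-1},{"dx":-0.98,"dy":0.445,"dz":0,"roll":0,"hand":-1},{"dx":-0.98,"dy":0.445,"dz":0,"roll":0,"hand":-1},{"dx":-0.98,"dy":0.445,"dz":0,"roll":0,"hand":-1},{"dx":-0.98,"dy":0.445,"dz":0,"roll":0,"hand":-1},{"dx":-0.98,"dy":0.445,"dz":0,"roll":0,"hand":-1}]'

```text
clock: 11.87
position: [0.4465, 0.0827, 0.1665]
orientation: [0.834, 0.552, -0.001, -0.0]
contact_force: [-0.7, 0.7, -0.0]
grip_width: 0.095
```

>>> carry_out --steps '[{"dx":-0.98,"dy":0.445,"dz":0,"roll":0,"hand":-1},{"dx":-0.98,"dy":0.445,"dz":0,"roll":0,"hand":-1},{"dx":-0.98,"dy":0.445,"dz":0,"roll":0,"hand":-1},{"dx":-0.98,"dy":0.445,"dz":0,"roll":0,"hand":-1},{"dx":-0.98,"dy":0.445,"dz":0,"roll":0,"hand":-1},{"dx":-0.98,"dy":0.445,"dz":0,"roll":0,"hand":-1},{"dx":-0.98,"dy":0.445,"dz":0,"roll":0,"hand":-1},{"dx":-0.98,"dy":0.445,"dz":0,"roll":0,"hand":-1},{"dx":0,"dy":0,"dz":0,"roll":0,"hand":-1},{"dx":0,"dy":0,"dz":0,"roll":0,"hand":-1},{"dx":0,"dy":0,"dz":0,"roll":0,"hand":-1},{"dx":0,"dy":0,"dz":0,"roll":0,"hand":-1}]'

```text
clock: 12.87
position: [0.4512, -0.0875, 0.167]
orientation: [0.834, 0.552, -0.0, -0.0]
contact_force: [-0.8, -0.2, -0.4]
grip_width: 0.095
```

```bash
python3 p.py .4525 -.0885 .0565 67
```

```text
pos [ 0.4512 -0.0875  0.167 ] yaw 67.0 tilt z [-0.001  0.001 -1.   ] w 0.095 F [-0.8 -0.2 -0.4] t 12.8667 j6 -1.48
roll units 0.01 then dx dy dz units [-0.02  0.08  5.53]
```

>>> carry_out --steps '[{"dx":-0.02,"dy":0.08,"dz":0.9,"roll":0,"hand":-1},{"dx":0,"dy":0,"dz":0.9,"roll":0,"hand":-1},{"dx":0,"dy":0,"dz":0.9,"roll":0,"hand":-1},{"dx":0,"dy":0,"dz":0.9,"roll":0,"hand":-1},{"dx":0,"dy":0,"dz":0.8,"roll":0,"hand":-1},{"dx":0,"dy":0,"dz":0.6,"roll":0,"hand":-1},{"dx":0,"dy":0,"dz":0.5,"roll":0,"hand":-1},{"dx":0,"dy":0,"dz":0,"roll":0,"hand":-1},{"dx":0,"dy":0,"dz":0,"roll":0,"hand":-1}]'

```text
clock: 13.62
position: [0.4526, -0.089, 0.0573]
orientation: [0.834, 0.552, -0.0, -0.0]
contact_force: [1.2, 0.2, 1.4]
grip_width: 0.0948
```

>>> carry_out --steps '[{"dx":0,"dy":0,"dz":0,"roll":0,"hand":0},{"dx":0,"dy":0,"dz":0,"roll":0,"hand":0},{"dx":0,"dy":0,"dz":0,"roll":0,"hand":1},{"dx":0,"dy":0,"dz":0,"roll":0,"hand":1},{"dx":0,"dy":0,"dz":0,"roll":0,"hand":1},{"dx":0,"dy":0,"dz":0,"roll":0,"hand":1},{"dx":0,"dy":0,"dz":0,"roll":0,"hand":1},{"dx":0,"dy":0,"dz":0,"roll":0,"hand":1},{"dx":0,"dy":0,"dz":0,"roll":0,"hand":1}]'

```text
clock: 14.37
position: [0.4528, -0.0894, 0.0576]
orientation: [0.834, 0.552, 0.0, 0.0]
contact_force: [-0.1, 0.3, 0.7]
grip_width: 0.0498
```

>>> carry_out --steps '[{"dx":0,"dy":0,"dz":-0.4,"roll":0,"hand":1},{"dx":0,"dy":0,"dz":-0.8,"roll":0,"hand":1},{"dx":0,"dy":0,"dz":-1,"roll":0,"hand":1},{"dx":0,"dy":0,"dz":-1,"roll":0,"hand":1},{"dx":0,"dy":0,"dz":-1,"roll":0,"hand":1},{"dx":0,"dy":0,"dz":-1,"roll":0,"hand":1},{"dx":0,"dy":0,"dz":-0.8,"roll":0,"hand":1},{"dx":0,"dy":0,"dz":0,"roll":0,"hand":1},{"dx":0,"dy":0,"dz":0,"roll":0,"hand":1}]'

```text
clock: 15.12
position: [0.4529, -0.0895, 0.1779]
orientation: [0.834, 0.552, 0.0, 0.001]
contact_force: [-0.5, -0.1, -2.8]
grip_width: 0.0496
```

```bash
python3 p.py .6102 .1075 .069 110
```

```text
pos [ 0.4529 -0.0895  0.1779] yaw 67.0 tilt z [ 0.001 -0.    -1.   ] w 0.0496 F [-0.5 -0.1 -2.8] t 15.1167 j6 -1.48
roll units -8.6 then dx dy dz units [ 6.57 10.75  5.45]
```

>>> carry_out --steps '[{"dx":0.6,"dy":0.17,"dz":0,"roll":0,"hand":1},{"dx":1,"dy":0.28,"dz":0,"roll":0,"hand":1},{"dx":1,"dy":0.28,"dz":0,"roll":0,"hand":1},{"dx":1,"dy":0.28,"dz":0,"roll":0,"hand":1},{"dx":1,"dy":0.28,"dz":0,"roll":0,"hand":1},{"dx":1,"dy":0.28,"dz":0,"roll":0,"hand":1},{"dx":1,"dy":0.28,"dz":0,"roll":0,"hand":1},{"dx":1,"dy":0.28,"dz":0,"roll":0,"hand":1},{"dx":1,"dy":0.28,"dz":0,"roll":0,"hand":1},{"dx":1,"dy":0.28,"dz":0,"roll":0,"hand":1},{"dx":1,"dy":0.28,"dz":0,"roll":0,"hand":1},{"dx":1,"dy":0.28,"dz":0,"roll":0,"hand":1}]'

```text
clock: 16.12
position: [0.6023, 0.0995, 0.1744]
orientation: [0.834, 0.552, -0.002, -0.001]
contact_force: [0.5, 0.0, -2.8]
grip_width: 0.0499
```

>>> carry_out --steps '[{"dx":0.54,"dy":0.14,"dz":0,"roll":0,"hand":1},{"dx":0,"dy":0,"dz":0.4,"roll":0,"hand":1},{"dx":0,"dy":0,"dz":0.9,"roll":0,"hand":1},{"dx":0,"dy":0,"dz":0.9,"roll":0,"hand":1},{"dx":0,"dy":0,"dz":0.9,"roll":0,"hand":1},{"dx":0,"dy":0,"dz":0.8,"roll":0,"hand":1},{"dx":0,"dy":0,"dz":0.6,"roll":0,"hand":1},{"dx":0,"dy":0,"dz":0.3,"roll":0,"hand":1},{"dx":0,"dy":0,"dz":0.2,"roll":0,"hand":1},{"dx":0,"dy":0,"dz":0,"roll":0,"hand":1},{"dx":0,"dy":0,"dz":0,"roll":0,"hand":1},{"dx":0,"dy":0,"dz":0,"roll":0,"hand":1}]'

```text
clock: 17.12
position: [0.6109, 0.1076, 0.0788]
orientation: [0.834, 0.552, 0.001, 0.001]
contact_force: [0.2, 0.3, -2.9]
grip_width: 0.0502
```

```bash
python3 p.py .6102 .1075 .0696
```

```text
pos [0.6109 0.1076 0.0788] yaw 67.0 tilt z [ 0.002  0.    -1.   ] w 0.0502 F [ 0.2  0.3 -2.9] t 17.1167 j6 -1.08
roll units 0.0 then dx dy dz units [-0.02 -0.03  0.46]
```

>>> carry_out --steps '[{"dx":0,"dy":0,"dz":0.2,"roll":0,"hand":1},{"dx":0,"dy":0,"dz":0.2,"roll":0,"hand":1},{"dx":0,"dy":0,"dz":0.08,"roll":0,"hand":1},{"dx":0,"dy":0,"dz":0,"roll":0,"hand":1},{"dx":0,"dy":0,"dz":0,"roll":0,"hand":1}]'

```text
clock: 17.53
position: [0.6109, 0.1077, 0.0694]
orientation: [0.834, 0.552, 0.001, 0.0]
contact_force: [-1.5, -0.2, 5.7]
grip_width: 0.0499
```

>>> carry_out --steps '[{"dx":0,"dy":0,"dz":0,"roll":0,"hand":-1},{"dx":0,"dy":0,"dz":0,"roll":0,"hand":-1},{"dx":0,"dy":0,"dz":0,"roll":0,"hand":-1},{"dx":0,"dy":0,"dz":0,"roll":0,"hand":-1},{"dx":0,"dy":0,"dz":-0.5,"roll":0,"hand":-1},{"dx":0,"dy":0,"dz":-1,"roll":0,"hand":-1},{"dx":0,"dy":0,"dz":-1,"roll":0,"hand":-1},{"dx":0,"dy":0,"dz":-1,"roll":0,"hand":-1},{"dx":0,"dy":0,"dz":-1,"roll":0,"hand":-1},{"dx":0,"dy":0,"dz":-0.5,"roll":0,"hand":-1},{"dx":0,"dy":0,"dz":0,"roll":0,"hand":-1},{"dx":0,"dy":0,"dz":0,"roll":0,"hand":-1}]'

```text
clock: 18.53
position: [0.6102, 0.1076, 0.1683]
orientation: [0.834, 0.552, 0.0, 0.0]
contact_force: [0.6, -0.7, -0.4]
grip_width: 0.0951
```

```bash
python3 p.py .5167 -.3361 .17
```

```text
pos [0.6102 0.1076 0.1683] yaw 67.0 tilt z [ 0.001  0.    -1.   ] w 0.0951 F [ 0.6 -0.7 -0.4] t 18.5333 j6 -1.08
roll units 0.0 then dx dy dz units [-22.25   4.37  -0.09]
```

>>> carry_out --steps '[{"dx":-1,"dy":0.197,"dz":0,"roll":0,"hand":-1},{"dx":-1,"dy":0.197,"dz":0,"roll":0,"hand":-1},{"dx":-1,"dy":0.197,"dz":0,"roll":0,"hand":-1},{"dx":-1,"dy":0.197,"dz":0,"roll":0,"hand":-1},{"dx":-1,"dy":0.197,"dz":0,"roll":0,"hand":-1},{"dx":-1,"dy":0.197,"dz":0,"roll":0,"hand":-1},{"dx":-1,"dy":0.197,"dz":0,"roll":0,"hand":-1},{"dx":-1,"dy":0.197,"dz":0,"roll":0,"hand":-1},{"dx":-1,"dy":0.197,"dz":0,"roll":0,"hand":-1},{"dx":-1,"dy":0.197,"dz":0,"roll":0,"hand":-1},{"dx":-1,"dy":0.197,"dz":0,"roll":0,"hand":-1},{"dx":-1,"dy":0.197,"dz":0,"roll":0,"hand":-1}]'

```text
clock: 19.53
position: [0.5582, -0.1324, 0.1655]
orientation: [0.834, 0.552, -0.001, -0.001]
contact_force: [0.0, 0.0, 0.2]
grip_width: 0.0949
```

>>> carry_out --steps '[{"dx":-1,"dy":0.197,"dz":0,"roll":0,"hand":-1},{"dx":-1,"dy":0.197,"dz":0,"roll":0,"hand":-1},{"dx":-1,"dy":0.197,"dz":0,"roll":0,"hand":-1},{"dx":-1,"dy":0.197,"dz":0,"roll":0,"hand":-1},{"dx":-1,"dy":0.197,"dz":0,"roll":0,"hand":-1},{"dx":-1,"dy":0.197,"dz":0,"roll":0,"hand":-1},{"dx":-1,"dy":0.197,"dz":0,"roll":0,"hand":-1},{"dx":-1,"dy":0.197,"dz":0,"roll":0,"hand":-1},{"dx":-1,"dy":0.197,"dz":0,"roll":0,"hand":-1},{"dx":-1,"dy":0.197,"dz":0,"roll":0,"hand":-1},{"dx":-0.25,"dy":0.04,"dz":0,"roll":0,"hand":-1},{"dx":0,"dy":0,"dz":0,"roll":0,"hand":-1}]'

```text
clock: 20.53
position: [0.5155, -0.3366, 0.1659]
orientation: [0.835, 0.551, -0.0, -0.002]
contact_force: [0.1, -0.7, -0.1]
grip_width: 0.095
```

>>> carry_out --steps '[{"dx":0,"dy":0,"dz":0,"roll":0,"hand":-1},{"dx":0,"dy":0,"dz":0,"roll":0,"hand":-1}]'

```text
clock: 20.7
position: [0.5165, -0.335, 0.167]
orientation: [0.834, 0.552, -0.0, -0.001]
contact_force: [0.2, 0.0, 0.2]
grip_width: 0.0948
```

```bash
python3 p.py .5167 -.3361 .0635
```

```text
pos [ 0.5165 -0.335   0.167 ] yaw 67.0 tilt z [-0.001  0.001 -1.   ] w 0.0948 F [0.2 0.  0.2] t 20.7 j6 -1.83
roll units 0.0 then dx dy dz units [-0.05  0.04  5.18]
```

>>> carry_out --steps '[{"dx":-0.05,"dy":0.04,"dz":0.8,"roll":0,"hand":-1},{"dx":0,"dy":0,"dz":0.9,"roll":0,"hand":-1},{"dx":0,"dy":0,"dz":0.9,"roll":0,"hand":-1},{"dx":0,"dy":0,"dz":0.8,"roll":0,"hand":-1},{"dx":0,"dy":0,"dz":0.7,"roll":0,"hand":-1},{"dx":0,"dy":0,"dz":0.6,"roll":0,"hand":-1},{"dx":0,"dy":0,"dz":0.45,"roll":0,"hand":-1},{"dx":0,"dy":0,"dz":0,"roll":0,"hand":-1},{"dx":0,"dy":0,"dz":0,"roll":0,"hand":-1}]'

```text
clock: 21.45
position: [0.5169, -0.3372, 0.0646]
orientation: [0.834, 0.552, -0.0, -0.0]
contact_force: [0.3, -0.0, 0.8]
grip_width: 0.095
```

>>> carry_out --steps '[{"dx":0,"dy":0,"dz":0,"roll":0,"hand":0},{"dx":0,"dy":0,"dz":0,"roll":0,"hand":0},{"dx":0,"dy":0,"dz":0,"roll":0,"hand":1},{"dx":0,"dy":0,"dz":0,"roll":0,"hand":1},{"dx":0,"dy":0,"dz":0,"roll":0,"hand":1},{"dx":0,"dy":0,"dz":0,"roll":0,"hand":1},{"dx":0,"dy":0,"dz":0,"roll":0,"hand":1},{"dx":0,"dy":0,"dz":0,"roll":0,"hand":1},{"dx":0,"dy":0,"dz":0,"roll":0,"hand":1}]'

```text
clock: 22.2
position: [0.517, -0.3374, 0.065]
orientation: [0.834, 0.552, 0.0, 0.0]
contact_force: [-0.4, 0.7, 0.1]
grip_width: 0.0543
```

>>> carry_out --steps '[{"dx":0,"dy":0,"dz":-0.4,"roll":0,"hand":1},{"dx":0,"dy":0,"dz":-0.8,"roll":0,"hand":1},{"dx":0,"dy":0,"dz":-1,"roll":0,"hand":1},{"dx":0,"dy":0,"dz":-1,"roll":0,"hand":1},{"dx":0,"dy":0,"dz":-1,"roll":0,"hand":1},{"dx":0,"dy":0,"dz":-1,"roll":0,"hand":1},{"dx":0,"dy":0,"dz":-0.6,"roll":0,"hand":1},{"dx":0,"dy":0,"dz":0,"roll":0,"hand":1},{"dx":0,"dy":0,"dz":0,"roll":0,"hand":1}]'

```text
clock: 22.95
position: [0.517, -0.3375, 0.181]
orientation: [0.834, 0.552, 0.0, 0.0]
contact_force: [0.2, 0.6, -3.3]
grip_width: 0.0545
```

```bash
python3 p.py .4534 -.085 .0575
python3 - <<'E'
from crop import *
c=cap('top')
comp(c['img'],[(150,135),(225,202),(330,173),(55,203)],'c2.png')
E
```

```text
pos [ 0.517  -0.3375  0.181 ] yaw 67.0 tilt z [ 0.001 -0.    -1.   ] w 0.0545 F [ 0.2  0.6 -3.3] t 22.95 j6 -1.83
roll units 0.0 then dx dy dz units [10.38 -7.87  6.17]
```

View pics/c2.png

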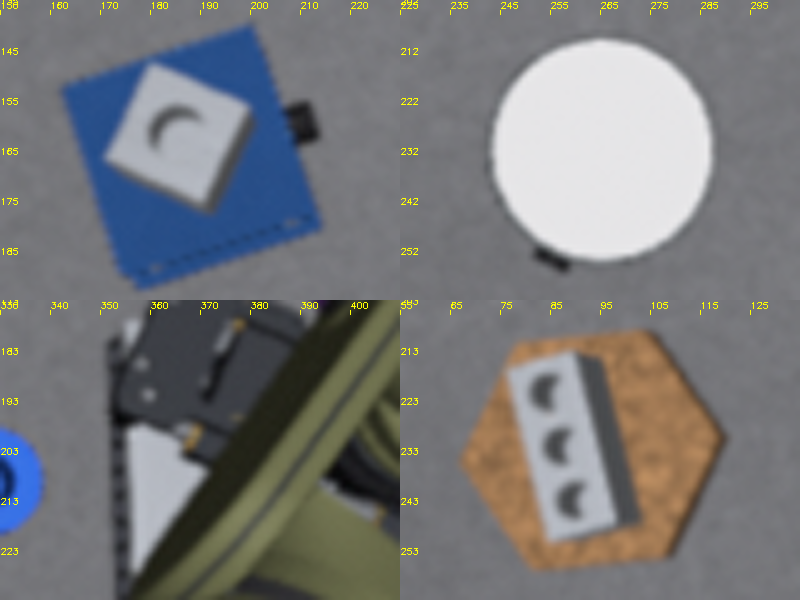

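The square stands well inside the jack plate, with its top centre near (179,135) in the crop. The stirrer is empty and the long block is on the cork. I'll carry on with the round block and measure the other two.

>>> carry_out --steps '[{"dx":0.5,"dy":-0.38,"dz":0,"roll":0,"hand":1},{"dx":0.95,"dy":-0.72,"dz":0,"roll":0,"hand":1},{"dx":0.95,"dy":-0.72,"dz":0,"roll":0,"hand":1},{"dx":0.95,"dy":-0.72,"dz":0,"roll":0,"hand":1},{"dx":0.95,"dy":-0.72,"dz":0,"roll":0,"hand":1},{"dx":0.95,"dy":-0.72,"dz":0,"roll":0,"hand":1},{"dx":0.95,"dy":-0.72,"dz":0,"roll":0,"hand":1},{"dx":0.95,"dy":-0.72,"dz":0,"roll":0,"hand":1},{"dx":0.95,"dy":-0.72,"dz":0,"roll":0,"hand":1},{"dx":0.95,"dy":-0.72,"dz":0,"roll":0,"hand":1},{"dx":0.95,"dy":-0.72,"dz":0,"roll":0,"hand":1},{"dx":0.38,"dy":-0.29,"dz":0,"roll":0,"hand":1}]'

```text
clock: 24.0
position: [0.4511, -0.0818, 0.1788]
orientation: [0.833, 0.553, -0.001, -0.002]
contact_force: [0.7, -0.3, -2.1]
grip_width: 0.0545
```

>>> carry_out --steps '[{"dx":0,"dy":0,"dz":0.5,"roll":0,"hand":1},{"dx":0,"dy":0,"dz":0.9,"roll":0,"hand":1},{"dx":0,"dy":0,"dz":0.9,"roll":0,"hand":1},{"dx":0,"dy":0,"dz":0.9,"roll":0,"hand":1},{"dx":0,"dy":0,"dz":0.9,"roll":0,"hand":1},{"dx":0,"dy":0,"dz":0.6,"roll":0,"hand":1},{"dx":0,"dy":0,"dz":0.4,"roll":0,"hand":1},{"dx":0,"dy":0,"dz":0.3,"roll":0,"hand":1},{"dx":0,"dy":0,"dz":0,"roll":0,"hand":1},{"dx":0,"dy":0,"dz":0,"roll":0,"hand":1},{"dx":0,"dy":0,"dz":0,"roll":0,"hand":1}]'

```text
clock: 24.92
position: [0.454, -0.0852, 0.0739]
orientation: [0.834, 0.552, 0.001, 0.001]
contact_force: [-0.2, -0.1, -2.0]
grip_width: 0.0548
```

```bash
python3 p.py .4534 -.085 .059
python3 - <<'E'
from m import *
rep('square',W((150,135),[(152,62),(252,104),(209,212),(105,160)],.105))
rep('jack',W((150,135),[(62,86),(252,25),(313,216),(122,272)],.06))
rep('long',W((-25,143),[(507,370),(575,351),(619,523),(548,543)],.065))
E
```

```text
pos [ 0.454  -0.0852  0.0739] yaw 67.0 tilt z [ 0.002 -0.001 -1.   ] w 0.0548 F [-0.2 -0.1 -2. ] t 24.9167 j6 -1.47
roll units 0.0 then dx dy dz units [-0.01 -0.03  0.74]
square ctr [0.6096 0.1066] sides mm [51.3 54.6 54.8 51.2] dir [-111.5, 160.7, 64.9, -22.9]
jack ctr [0.6108 0.1086] sides mm [97.2 99.3 96.  96.6] dir [-70.3, -160.5, 108.0, 20.3]
long ctr [0.4403 0.3419] sides mm [34.3 85.7 35.5 85.8] dir [-72.9, -162.2, 107.3, 16.9]
```

Square is within about 3 mm of the jack centre. Now lowering the round block to contact.

>>> carry_out --steps '[{"dx":0,"dy":0,"dz":0.3,"roll":0,"hand":1},{"dx":0,"dy":0,"dz":0.2,"roll":0,"hand":1},{"dx":0,"dy":0,"dz":0.2,"roll":0,"hand":1},{"dx":0,"dy":0,"dz":0.08,"roll":0,"hand":1},{"dx":0,"dy":0,"dz":0,"roll":0,"hand":1},{"dx":0,"dy":0,"dz":0,"roll":0,"hand":1}]'

```text
clock: 25.42
position: [0.4534, -0.0848, 0.0586]
orientation: [0.834, 0.552, -0.0, -0.0]
contact_force: [-4.0, 0.1, 8.2]
grip_width: 0.0541
```

>>> carry_out --steps '[{"dx":0,"dy":0,"dz":0,"roll":0,"hand":-1},{"dx":0,"dy":0,"dz":0,"roll":0,"hand":-1},{"dx":0,"dy":0,"dz":0,"roll":0,"hand":-1},{"dx":0,"dy":0,"dz":0,"roll":0,"hand":-1},{"dx":0,"dy":0,"dz":-0.5,"roll":0,"hand":-1},{"dx":0,"dy":0,"dz":-1,"roll":0,"hand":-1},{"dx":0,"dy":0,"dz":-1,"roll":0,"hand":-1},{"dx":0,"dy":0,"dz":-1,"roll":0,"hand":-1},{"dx":0,"dy":0,"dz":-1,"roll":0,"hand":-1},{"dx":0,"dy":0,"dz":-1,"roll":0,"hand":-1},{"dx":0,"dy":0,"dz":-0.5,"roll":0,"hand":-1},{"dx":0,"dy":0,"dz":0,"roll":0,"hand":-1}]'

```text
clock: 26.42
position: [0.455, -0.0854, 0.1808]
orientation: [0.834, 0.552, 0.002, 0.002]
contact_force: [0.2, -0.4, 0.3]
grip_width: 0.0953
```

>>> carry_out --steps '[{"dx":0,"dy":0,"dz":0,"roll":-0.9,"hand":-1},{"dx":0,"dy":0,"dz":0,"roll":-0.9,"hand":-1},{"dx":0,"dy":0,"dz":0,"roll":-0.9,"hand":-1},{"dx":0,"dy":0,"dz":0,"roll":-0.9,"hand":-1},{"dx":0,"dy":0,"dz":0,"roll":-0.9,"hand":-1},{"dx":0,"dy":0,"dz":0,"roll":-0.9,"hand":-1},{"dx":0,"dy":0,"dz":0,"roll":-0.9,"hand":-1},{"dx":0,"dy":0,"dz":0,"roll":-0.9,"hand":-1},{"dx":0,"dy":0,"dz":0,"roll":-0.9,"hand":-1},{"dx":0,"dy":0,"dz":0,"roll":0,"hand":-1}]'

```text
clock: 27.25
position: [0.4524, -0.0846, 0.1757]
orientation: [0.591, 0.807, -0.0, -0.001]
contact_force: [0.4, 0.4, 0.3]
grip_width: 0.0951
```

```bash
python3 p.py .4405 .342 .17 107.5
```

```text
pos [ 0.4524 -0.0846  0.1757] yaw 107.6 tilt z [-0.002  0.001 -1.   ] w 0.0951 F [0.4 0.4 0.3] t 27.25 j6 -2.18
roll units 0.01 then dx dy dz units [20.52  5.85  0.3 ]
```

>>> carry_out --steps '[{"dx":1,"dy":0.285,"dz":0,"roll":0,"hand":-1},{"dx":1,"dy":0.285,"dz":0,"roll":0,"hand":-1},{"dx":1,"dy":0.285,"dz":0,"roll":0,"hand":-1},{"dx":1,"dy":0.285,"dz":0,"roll":0,"hand":-1},{"dx":1,"dy":0.285,"dz":0,"roll":0,"hand":-1},{"dx":1,"dy":0.285,"dz":0,"roll":0,"hand":-1},{"dx":1,"dy":0.285,"dz":0,"roll":0,"hand":-1},{"dx":1,"dy":0.285,"dz":0,"roll":0,"hand":-1},{"dx":1,"dy":0.285,"dz":0,"roll":0,"hand":-1},{"dx":1,"dy":0.285,"dz":0,"roll":0,"hand":-1},{"dx":1,"dy":0.285,"dz":0,"roll":0,"hand":-1},{"dx":1,"dy":0.285,"dz":0,"roll":0,"hand":-1}]'

```text
clock: 28.25
position: [0.4456, 0.1655, 0.1762]
orientation: [0.592, 0.806, -0.001, -0.0]
contact_force: [0.0, 0.5, 0.3]
grip_width: 0.0952
```

>>> carry_out --steps '[{"dx":1,"dy":0.285,"dz":0,"roll":0,"hand":-1},{"dx":1,"dy":0.285,"dz":0,"roll":0,"hand":-1},{"dx":1,"dy":0.285,"dz":0,"roll":0,"hand":-1},{"dx":1,"dy":0.285,"dz":0,"roll":0,"hand":-1},{"dx":1,"dy":0.285,"dz":0,"roll":0,"hand":-1},{"dx":1,"dy":0.285,"dz":0,"roll":0,"hand":-1},{"dx":1,"dy":0.285,"dz":0,"roll":0,"hand":-1},{"dx":1,"dy":0.285,"dz":0,"roll":0,"hand":-1},{"dx":0.5,"dy":0.15,"dz":0,"roll":0,"hand":-1},{"dx":0,"dy":0,"dz":0,"roll":0,"hand":-1},{"dx":0,"dy":0,"dz":0,"roll":0,"hand":-1},{"dx":0,"dy":0,"dz":0,"roll":0,"hand":-1}]'

```text
clock: 29.25
position: [0.4414, 0.3405, 0.1768]
orientation: [0.592, 0.806, -0.001, 0.0]
contact_force: [-0.1, 0.5, 0.3]
grip_width: 0.0953
```

```bash
python3 p.py .4405 .342 .0295 107.5
```

```text
pos [0.4414 0.3405 0.1768] yaw 107.4 tilt z [-0.001 -0.001 -1.   ] w 0.0953 F [-0.1  0.5  0.3] t 29.25 j6 -1.31
roll units -0.01 then dx dy dz units [ 0.09 -0.02  7.36]
```

>>> carry_out --steps '[{"dx":0.09,"dy":0,"dz":0.9,"roll":0,"hand":-1},{"dx":0,"dy":0,"dz":0.9,"roll":0,"hand":-1},{"dx":0,"dy":0,"dz":0.9,"roll":0,"hand":-1},{"dx":0,"dy":0,"dz":0.9,"roll":0,"hand":-1},{"dx":0,"dy":0,"dz":0.9,"roll":0,"hand":-1},{"dx":0,"dy":0,"dz":0.9,"roll":0,"hand":-1},{"dx":0,"dy":0,"dz":0.8,"roll":0,"hand":-1},{"dx":0,"dy":0,"dz":0.6,"roll":0,"hand":-1},{"dx":0,"dy":0,"dz":0.5,"roll":0,"hand":-1},{"dx":0,"dy":0,"dz":0,"roll":0,"hand":-1},{"dx":0,"dy":0,"dz":0,"roll":0,"hand":-1}]'

```text
clock: 30.17
position: [0.4411, 0.3427, 0.0311]
orientation: [0.592, 0.806, -0.0, -0.0]
contact_force: [0.3, -0.1, -0.1]
grip_width: 0.0949
```

>>> carry_out --steps '[{"dx":0,"dy":0,"dz":0,"roll":0,"hand":0},{"dx":0,"dy":0,"dz":0,"roll":0,"hand":0},{"dx":0,"dy":0,"dz":0,"roll":0,"hand":0},{"dx":0,"dy":0,"dz":0,"roll":0,"hand":1},{"dx":0,"dy":0,"dz":0,"roll":0,"hand":1},{"dx":0,"dy":0,"dz":0,"roll":0,"hand":1},{"dx":0,"dy":0,"dz":0,"roll":0,"hand":1},{"dx":0,"dy":0,"dz":0,"roll":0,"hand":1},{"dx":0,"dy":0,"dz":0,"roll":0,"hand":1},{"dx":0,"dy":0,"dz":0,"roll":0,"hand":1}]'

```text
clock: 31.0
position: [0.4411, 0.3429, 0.0312]
orientation: [0.591, 0.806, -0.0, 0.0]
contact_force: [0.6, -1.2, -0.1]
grip_width: 0.0338
```

>>> carry_out --steps '[{"dx":0,"dy":0,"dz":-0.4,"roll":0,"hand":1},{"dx":0,"dy":0,"dz":-0.8,"roll":0,"hand":1},{"dx":0,"dy":0,"dz":-1,"roll":0,"hand":1},{"dx":0,"dy":0,"dz":-1,"roll":0,"hand":1},{"dx":0,"dy":0,"dz":-1,"roll":0,"hand":1},{"dx":0,"dy":0,"dz":-1,"roll":0,"hand":1},{"dx":0,"dy":0,"dz":-1,"roll":0,"hand":1},{"dx":0,"dy":0,"dz":-1,"roll":0,"hand":1},{"dx":0,"dy":0,"dz":-0.6,"roll":0,"hand":1},{"dx":0,"dy":0,"dz":0,"roll":0,"hand":1},{"dx":0,"dy":0,"dz":0,"roll":0,"hand":1}]'

```text
clock: 31.92
position: [0.441, 0.3431, 0.1874]
orientation: [0.591, 0.806, 0.0, 0.0]
contact_force: [0.4, 0.1, -3.3]
grip_width: 0.034
```

```bash
python3 p.py .5235 -.3415 .19 91.8;python3 - <<'E'
from crop import *
c=cap('top')
p=cv2.resize(c['img'][150:250,220:420],None,fx=4,fy=4,interpolation=cv2.INTER_CUBIC)
cv2.imwrite('pics/h.png',p)
E
```

```text
pos [0.441  0.3431 0.1874] yaw 107.5 tilt z [ 0.  0. -1.] w 0.034 F [ 0.4  0.1 -3.3] t 31.9167 j6 -1.31
roll units 3.14 then dx dy dz units [-34.34   3.05  -0.14]
```

View pics/h.png

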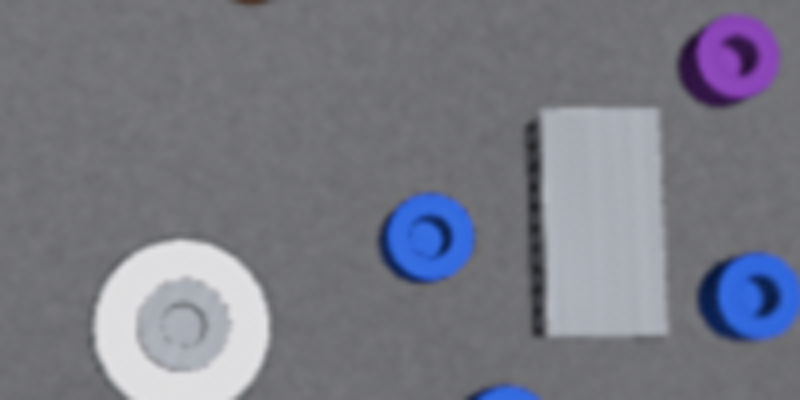

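Heat sink is empty with its centre at about (603,221) in this crop, which matches the first measurement. Round is centred on the stirrer. Now carrying the long block over.

>>> carry_out --steps '[{"dx":0,"dy":0,"dz":0,"roll":0.785,"hand":1},{"dx":0,"dy":0,"dz":0,"roll":0.785,"hand":1},{"dx":0,"dy":0,"dz":0,"roll":0.785,"hand":1},{"dx":0,"dy":0,"dz":0,"roll":0.785,"hand":1},{"dx":-0.5,"dy":0.04,"dz":0,"roll":0,"hand":1},{"dx":-1,"dy":0.09,"dz":0,"roll":0,"hand":1},{"dx":-1,"dy":0.09,"dz":0,"roll":0,"hand":1},{"dx":-1,"dy":0.09,"dz":0,"roll":0,"hand":1},{"dx":-1,"dy":0.09,"dz":0,"roll":0,"hand":1},{"dx":-1,"dy":0.09,"dz":0,"roll":0,"hand":1},{"dx":-1,"dy":0.09,"dz":0,"roll":0,"hand":1},{"dx":-1,"dy":0.09,"dz":0,"roll":0,"hand":1}]'

```text
clock: 32.97
position: [0.4582, 0.1917, 0.1856]
orientation: [0.695, 0.719, -0.001, -0.001]
contact_force: [0.6, -0.1, -2.7]
grip_width: 0.0341
```

>>> carry_out --steps '[{"dx":-1,"dy":0.09,"dz":0,"roll":0,"hand":1},{"dx":-1,"dy":0.09,"dz":0,"roll":0,"hand":1},{"dx":-1,"dy":0.09,"dz":0,"roll":0,"hand":1},{"dx":-1,"dy":0.09,"dz":0,"roll":0,"hand":1},{"dx":-1,"dy":0.09,"dz":0,"roll":0,"hand":1},{"dx":-1,"dy":0.09,"dz":0,"roll":0,"hand":1},{"dx":-1,"dy":0.09,"dz":0,"roll":0,"hand":1},{"dx":-1,"dy":0.09,"dz":0,"roll":0,"hand":1},{"dx":-1,"dy":0.09,"dz":0,"roll":0,"hand":1},{"dx":-1,"dy":0.09,"dz":0,"roll":0,"hand":1},{"dx":-1,"dy":0.09,"dz":0,"roll":0,"hand":1},{"dx":-1,"dy":0.09,"dz":0,"roll":0,"hand":1}]'

```text
clock: 33.97
position: [0.4869, -0.047, 0.1856]
orientation: [0.695, 0.719, -0.001, -0.001]
contact_force: [0.3, 0.1, -2.6]
grip_width: 0.0338
```

>>> carry_out --steps '[{"dx":-1,"dy":0.09,"dz":0,"roll":0,"hand":1},{"dx":-1,"dy":0.09,"dz":0,"roll":0,"hand":1},{"dx":-1,"dy":0.09,"dz":0,"roll":0,"hand":1},{"dx":-1,"dy":0.09,"dz":0,"roll":0,"hand":1},{"dx":-1,"dy":0.09,"dz":0,"roll":0,"hand":1},{"dx":-1,"dy":0.09,"dz":0,"roll":0,"hand":1},{"dx":-1,"dy":0.09,"dz":0,"roll":0,"hand":1},{"dx":-1,"dy":0.09,"dz":0,"roll":0,"hand":1},{"dx":-1,"dy":0.09,"dz":0,"roll":0,"hand":1},{"dx":-1,"dy":0.09,"dz":0,"roll":0,"hand":1},{"dx":-1,"dy":0.09,"dz":0,"roll":0,"hand":1},{"dx":-1,"dy":0.09,"dz":0,"roll":0,"hand":1}]'

```text
clock: 34.97
position: [0.5159, -0.2858, 0.1854]
orientation: [0.695, 0.719, -0.0, -0.002]
contact_force: [0.2, 1.3, -3.4]
grip_width: 0.0342
```

>>> carry_out --steps '[{"dx":-1,"dy":0.09,"dz":0,"roll":0,"hand":1},{"dx":-1,"dy":0.09,"dz":0,"roll":0,"hand":1},{"dx":-0.8,"dy":0.09,"dz":0,"roll":0,"hand":1},{"dx":0,"dy":0,"dz":0,"roll":0,"hand":1},{"dx":0,"dy":0,"dz":0,"roll":0,"hand":1},{"dx":0,"dy":0,"dz":0,"roll":0,"hand":1},{"dx":0,"dy":0,"dz":0,"roll":0,"hand":1}]'

```text
clock: 35.55
position: [0.5242, -0.3397, 0.1868]
orientation: [0.696, 0.718, 0.0, -0.001]
contact_force: [-0.6, 0.3, -2.8]
grip_width: 0.0336
```

```bash
python3 p.py .5238 -.3415 .0655 91.8
```

```text
pos [ 0.5242 -0.3397  0.1868] yaw 91.9 tilt z [-0.001  0.001 -1.   ] w 0.0336 F [-0.6  0.3 -2.8] t 35.55 j6 -2.26
roll units 0.01 then dx dy dz units [-0.09 -0.02  6.06]
```

>>> carry_out --steps '[{"dx":-0.05,"dy":0,"dz":0.6,"roll":0,"hand":1},{"dx":0,"dy":0,"dz":0.9,"roll":0,"hand":1},{"dx":0,"dy":0,"dz":0.9,"roll":0,"hand":1},{"dx":0,"dy":0,"dz":0.9,"roll":0,"hand":1},{"dx":0,"dy":0,"dz":0.9,"roll":0,"hand":1},{"dx":0,"dy":0,"dz":0.6,"roll":0,"hand":1},{"dx":0,"dy":0,"dz":0.4,"roll":0,"hand":1},{"dx":0,"dy":0,"dz":0.4,"roll":0,"hand":1},{"dx":0,"dy":0,"dz":0,"roll":0,"hand":1},{"dx":0,"dy":0,"dz":0,"roll":0,"hand":1},{"dx":0,"dy":0,"dz":0,"roll":0,"hand":1}]'

```text
clock: 36.47
position: [0.5252, -0.3422, 0.0764]
orientation: [0.696, 0.718, 0.0, 0.001]
contact_force: [1.1, 0.1, -2.3]
grip_width: 0.0336
```

```bash
python3 p.py .5238 -.3415 .0652 91.8
```

```text
pos [ 0.5252 -0.3422  0.0764] yaw 91.8 tilt z [ 0.002 -0.001 -1.   ] w 0.0336 F [ 1.1  0.1 -2.3] t 36.4667 j6 -2.27
roll units -0.0 then dx dy dz units [ 0.04 -0.07  0.56]
```

>>> carry_out --steps '[{"dx":0,"dy":0,"dz":0.2,"roll":0,"hand":1},{"dx":0,"dy":0,"dz":0.2,"roll":0,"hand":1},{"dx":0,"dy":0,"dz":0.16,"roll":0,"hand":1},{"dx":0,"dy":0,"dz":0,"roll":0,"hand":1},{"dx":0,"dy":0,"dz":0,"roll":0,"hand":1}]'

```text
clock: 36.88
position: [0.5249, -0.342, 0.0651]
orientation: [0.696, 0.718, 0.0, 0.001]
contact_force: [-1.8, 1.2, 3.1]
grip_width: 0.034
```

Contact. Release, lift, and back off toward the middle so that the top camera can see.

>>> carry_out --steps '[{"dx":0,"dy":0,"dz":0,"roll":0,"hand":-1},{"dx":0,"dy":0,"dz":0,"roll":0,"hand":-1},{"dx":0,"dy":0,"dz":0,"roll":0,"hand":-1},{"dx":0,"dy":0,"dz":0,"roll":0,"hand":-1},{"dx":0,"dy":0,"dz":-0.5,"roll":0,"hand":-1},{"dx":0,"dy":0,"dz":-1,"roll":0,"hand":-1},{"dx":0,"dy":0,"dz":-1,"roll":0,"hand":-1},{"dx":0,"dy":0,"dz":-1,"roll":0,"hand":-1},{"dx":0,"dy":0,"dz":-1,"roll":0,"hand":-1},{"dx":0,"dy":0,"dz":-1,"roll":0,"hand":-1},{"dx":0,"dy":0,"dz":-1,"roll":0,"hand":-1},{"dx":0,"dy":0,"dz":-1,"roll":0,"hand":-1}]'

```text
clock: 37.88
position: [0.5245, -0.3416, 0.2159]
orientation: [0.696, 0.718, 0.0, 0.0]
contact_force: [-0.1, 0.4, 0.9]
grip_width: 0.0948
```

>>> carry_out --steps '[{"dx":0,"dy":-1,"dz":0,"roll":0,"hand":-1},{"dx":0,"dy":-1,"dz":0,"roll":0,"hand":-1},{"dx":0,"dy":-1,"dz":0,"roll":0,"hand":-1},{"dx":0,"dy":-1,"dz":0,"roll":0,"hand":-1},{"dx":0,"dy":-1,"dz":0,"roll":0,"hand":-1},{"dx":0,"dy":-1,"dz":0,"roll":0,"hand":-1},{"dx":0,"dy":-1,"dz":0,"roll":0,"hand":-1},{"dx":0,"dy":-1,"dz":0,"roll":0,"hand":-1},{"dx":0,"dy":-1,"dz":0,"roll":0,"hand":-1},{"dx":0,"dy":0,"dz":0,"roll":0,"hand":-1},{"dx":0,"dy":0,"dz":0,"roll":0,"hand":-1},{"dx":0,"dy":0,"dz":0,"roll":0,"hand":-1}]'

```text
clock: 38.88
position: [0.3451, -0.3474, 0.2147]
orientation: [0.696, 0.718, 0.0, 0.001]
contact_force: [0.1, -0.2, 0.3]
grip_width: 0.0949
```

Run:
```python
from crop import *
c=cap('top')
cv2.imwrite('pics/f.png',cv2.resize(c['img'],(800,600),interpolation=cv2.INTER_CUBIC))
comp(c['img'],[(150,135),(225,202),(330,173),(55,203)],'c3.png')
```

```text
(no output)
```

View pics/c3.png

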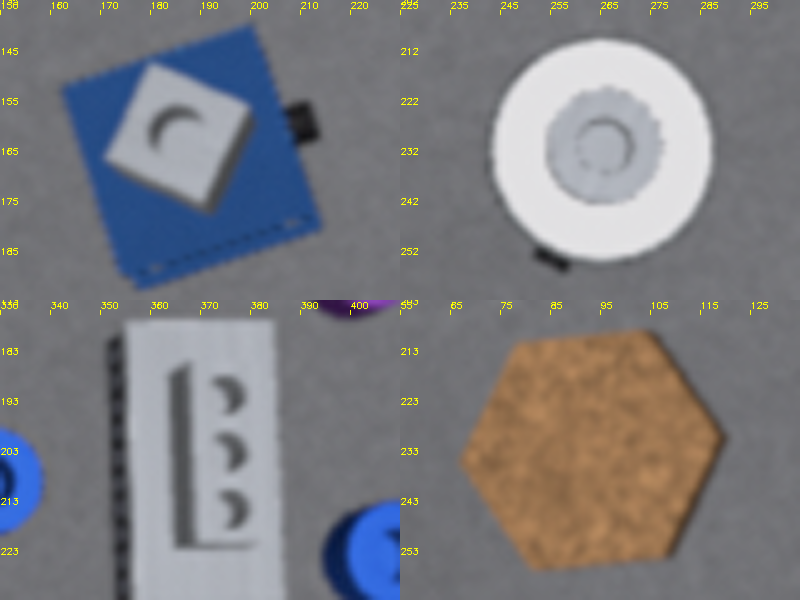

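View pics/f.png

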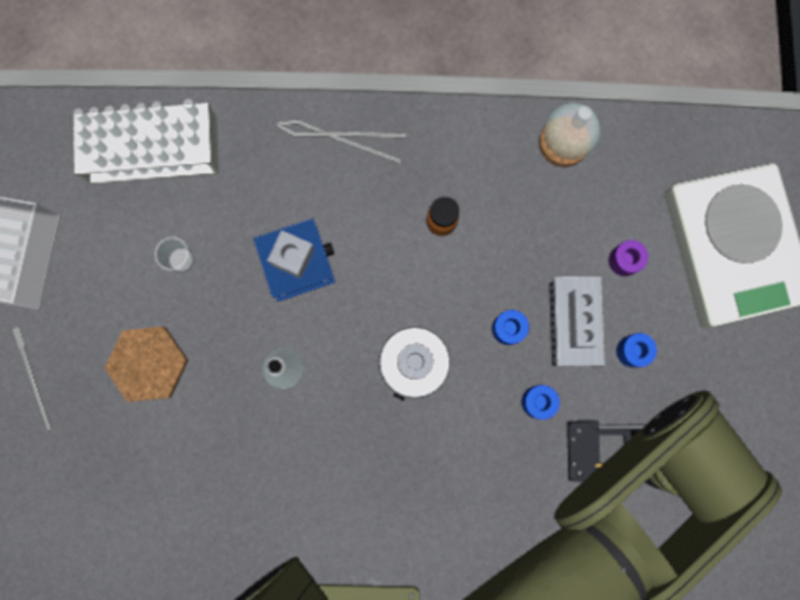

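All three blocks are in place, the cork is empty, and the flask, jar and beaker haven't moved. One numeric check, then I'll hand in.

Run:
```python
from m import *
print('long',W((330,113),[(228,453)],.099),'round',W((145,202),[(604,146)],.093))
s=sensors.read_state();print(s['clock'],np.round(s['joint_velocities'],3))
print(order.hand_in())
```

```text
long [[ 0.52387619 -0.34039614  0.099     ]] round [[ 0.45338864 -0.08395411  0.093     ]]
38.9333 [ 0.006  0.01  -0.001 -0.003  0.002 -0.004]
the job is handed in; nothing more can be done
None
```

I parked the long block on the cork, moved the square to the lab jack and the round to the stirrer, then put the long block on the heat sink. The job was handed in at about 39 s, with no verdict reported.

In the last top pictures all three blocks stand upright and released on their own stations:

| Block | Distance from station centre (limit 15 mm) |
|---|---|
| Square | about 2–3 mm, measured after it was set down, not moved since |
| Round | about 1 mm |
| Long | about 1–2 mm |

- **Long block direction:** I placed it at the measured angle of the heat sink. I didn't measure the block's angle again afterwards.
- **Surroundings:** the cork is empty, the flask, jar and beaker stand where they were, and the gripper is clear of everything.
- **Disagreements:** my two readings of the jack's centre differed by about 2 mm. In the placed square's picture its sides measured 51–55 mm instead of 50 mm, so that figure is a little rough.
- **Refused moves:** my first three move calls were refused for missing values and moved nothing.

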